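Remix the paste jar and hold the sprung wiper arm back

TASK

I am about to load paste on the screen: remix the paste by cranking the jar in its tumbler right upside down, pause there about a second, then crank it back fully upright. Then swing the sprung wiper arm forward off the screen, all the way to its stop, and finish while still holding it there with the gripper so I can reach the screen; never let the arm snap back, and leave the other things on the bench where they are.

Things in the scene. Friction and masses are not known exactly. Their poses are not given: they have to be found in the camera images.
- tumbler: Jar tumbler, fixed to the bench left or right of the wiper unit, turned up to 0.3 rad: white base 150 x 150 x 14 mm (all lengths here in mm), two aluminium posts 125 high carrying a level shaft 110 above the bench, along its own y, above the origin. Origin: centre of the underside; z up. Hand crank on the -y side (crank arm 8 thick, centred at y = -70).
- jar_middle (a point): Middle of the closed jar clamped in the tumbler, on the shaft axis: white with black cap, 68 mm dia, 76 mm tall; its z axis points out of the cap.
- jar_cradle (a joint): Turn of jar and crank about the tumbler's +y, rad: 0 = jar upright (end stop), crank pointing along the tumbler's -x; 3.14 = jar upside down (end stop), crank along +x; in between the crank passes over the top. Starts at 0 to 0.5. Plain friction (about 2 N at the crank grip) keeps it where it is left.
- crank_grip (a point): Middle of the crank's black round grip sleeve: 18 mm dia, 86 mm long, parallel to the tumbler's y, 50 mm from the shaft. It spins freely on its pin, so it can be held without turning the gripper. With the joint at q it is at x = -50 cos q, y = -118, z = 110 + 50 sin q (mm) in the tumbler's frame.
- wiper_unit: Wiper unit, fixed to the bench, turned up to 0.3 rad: black plate 240 (x) x 260 (y) x 16 mm with an aluminium-framed screen (25 mm high) and a white pivot body at x = 0, y = -100 (all mm; 68 high; arm hub and coil spring above it up to 106). Origin: centre of the plate's underside, on the bench; z up.
- wiper_arm (a joint): Swing of the sprung wiper arm about the upright pivot, rad, clockwise seen from above: 0 = at rest over the screen (arm points 0.61 rad to the -x side of the unit's +y), 1.22 = against the far stop (0.61 rad to the +x side of +y). The spring always drives it back to 0: about 4 N at the peg at rest, 9 N at the stop.
- wiper_peg (a point): Upright round steel hand peg near the arm's outer end, 16 mm dia, fixed to the arm, 140 mm from the pivot axis; it rises from 78 (top of the arm bar, 22 wide) to 130 mm above the bench. The point is on its axis, 104 up. With the joint at q it is at x = 140 sin(q - 0.61), y = -100 + 140 cos(q - 0.61) (mm) in the unit's frame.
- spare_jar: Bystander (sizes in mm): spare closed jar standing, white with black cap, 66 dia, 78 tall, origin under its centre
- spatula: Bystander (sizes in mm): hand spatula lying flat, 190 long
- loupe: Bystander (sizes in mm): small black eyeglass loupe, 40 dia, 38 tall, between the two devices
- carrier: Bystander (sizes in mm): white open box of ceramic plates, 110 x 80 x 60
- blade_holder: Bystander (sizes in mm): loose aluminium bar lying, 30 x 160 x 25
- screwdriver: Bystander (sizes in mm): screwdriver lying, 170 long
- weight: Bystander (sizes in mm): small steel cylinder, 36 dia, 35 tall, between the two devices, nearer the robot

How it is judged:
By the outcome, as a careful person would: the job done as asked, in the order asked, and still so for the second after the job is handed in, while the arm keeps its last pose, push and grip.
It also fails if it takes over 72 s, if anything falls off the work surface, if the arm or the gripper's body presses on something with over 40 N, if the wrist force passes 120 N, or if a joint passes its speed limit or range.

ROBOT

A 7-joint arm with a two-finger parallel gripper is mounted at the origin on the work surface. World frame = base frame: x ahead of the robot, y to its left, z up, the work surface at z = 0. Lengths are in m, angles in rad, forces in N, time in s.
With the tool pointing down it reaches from about 0.425 to 0.8 m from the base axis. Payload 8.3 kg.
Tool frame: the origin (TCP) lies at the very end of the fingers, on their centre line; the grasp point (between the pads) lies 19 mm behind it; z points along the fingers, y is the direction in which the jaws open and shut (so a half turn about z gives the same grasp; the last joint's range is limited). The gripper opens to 85 mm and grips with 20 to 120 N. Pads are 22 mm wide; open, the fingers measure 114 mm over their backs; the gripper's body (76 mm by 85 mm) begins 54 mm behind the grasp point. The pads swing forward as they close: fully open they stand 13 mm farther back than shut.
Start: joints at [-1.328, 0.383, 0.016, 1.37, -0.006, 1.388, -0.046], TCP at [0.188, 0.596, 0.231] pointing down, gripper open.
Joint ranges: [-2.95, 2.95], [-0.25, 2.06], [-1.52, 1.56], [0.18, 2.33], [-1.44, 4.58], [0.02, 2.06], [-3.01, 3.01]. Speed limits (rad/s): [2.39, 2.39, 3.01, 3.01, 3.14, 3.14, 3.14].

INTERFACE

Orientations are given as a unit quaternion [w, x, y, z].
In Python, from plant import ctrl gives the robot as it stands. Calls block until the motion is done:
- ctrl.move_pose(position, orientation): joint-space move of the TCP to a pose.
- ctrl.move_linear(position, velocity=0.15, ori=None): straight line of the TCP; ori=None keeps the orientation; velocity is the mean speed in m/s.
- ctrl.move_joints(angles): joint-space move.
- ctrl.open() and ctrl.clamp(f_grip=None): open the fingers fully, or close them until they stop; f_grip is the grip in N (None keeps the last).
- ctrl.hold(seconds).
- ctrl.solve_ik(position, orientation): joint angles nearest the present ones, or None.
- ctrl.read_camera(name): name is "scene" or "top"; returns the picture (480x640x3 uint8, red, green, blue); there is no depth.
- ctrl.camera_model(name): a dict with "intrinsics" (3x3 intrinsics, pixels), "k1" (the pictures are not rectified: a ray, as slopes to the right and down, at radius r is drawn at 1 + k1 r^2 times it, then the intrinsics apply), "R" (3x3) and "t" (3): a world point X has camera coordinates R X + t. Camera axes: x right, y down, z forward; pixel columns grow to the right and rows downward; lengths in m; the calibration is good to about 2 mm. A picture is of the moment at which its call begins. camera_model takes no time and is no camera call.
A pose or a line that the arm cannot do raises ctrl.PlanningError and nothing moves.
- ctrl.job_done(): hands the job in, once; it reports no verdict.
Readings, each from a call of its own:
- ctrl.current_t(): time.
- ctrl.current_joint_positions(): joint angles.
- ctrl.current_qd(): joint speeds.
- ctrl.current_joint_efforts(): joint torques, N m.
- ctrl.current_tool_pos(): TCP position.
- ctrl.current_orientation(): TCP orientation.
- ctrl.current_contact_force(): force on the tool from outside, world axes, zero at the start.
- ctrl.current_torque(): the same for the moment, N m.
- ctrl.current_opening(): opening from 0.0 (shut) to 1.0 (fully open).
Only numpy, scipy, OpenCV 4.12 (cv2) and the standard library are available. Lean on these libraries where they do the work, as an engineer would, in place of code of your own. Each camera call takes 0.05 s, during which the arm holds its last target. There are 200 camera calls.

## Working session

There is one attempt and no reset: what is moved stays moved. The work goes in short steps, each a Python script; the robot and the scene stay as the last script left them, time stands still between calls to the robot, and variables do not carry over. Pictures are saved under pics/ and viewed, on a budget of 10 in all, crops included, one or two more only if the job needs it, and the job is handed in when it is done.

```bash
mkdir -p pics; ls; python3 - <<'E'
from plant import ctrl
import cv2
for n in("scene","top"):
    cv2.imwrite(f"pics/{n}0.png",ctrl.read_camera(n)[:,:,::-1]); m=ctrl.camera_model(n); print(n,m)
print(ctrl.current_t(),ctrl.current_orientation(),ctrl.current_tool_pos())
E
```

```text
pics
scene {'intrinsics': array([[584.1406812 ,   0.        , 320.54109448],
       [  0.        , 584.1406812 , 231.88419461],
       [  0.        ,   0.        ,   1.        ]]), 'k1': -0.013511551047184557, 'R': array([[ 0.76654265,  0.64218042,  0.00408408],
       [ 0.48305735, -0.57239054, -0.66258936],
       [-0.42316423,  0.50987585, -0.74897173]]), 't': array([-0.44204651, -0.2422583 ,  1.84154794])}
top {'intrinsics': array([[532.9203318 ,   0.        , 324.1702404 ],
       [  0.        , 532.9203318 , 232.66627655],
       [  0.        ,   0.        ,   1.        ]]), 'k1': -0.010433665190345434, 'R': array([[-0.01207745, -0.99983913,  0.01326081],
       [-0.99830658,  0.01130211, -0.05706345],
       [ 0.0569044 , -0.01392753, -0.99828248]]), 't': array([-0.01396826,  0.58234732,  1.49424789])}
0.1 [-1.10455219e-04  1.52268911e-01  9.88338703e-01 -8.79995277e-04] [0.18799044 0.59558546 0.23036107]
```

View pics/top0.png

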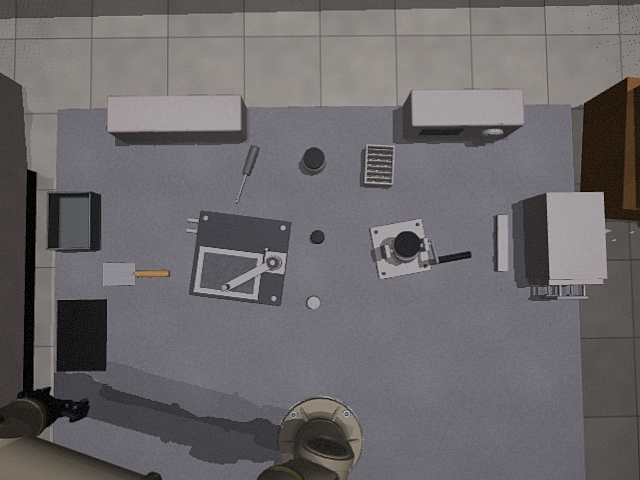

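View pics/scene0.png

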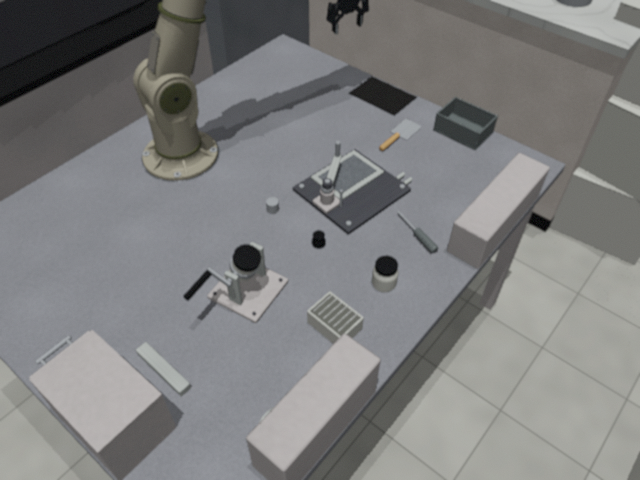

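Top view: the wiper unit is on the left, with plate corners near (201,211), (292,221), (281,305), (190,293), pivot (272,262) and peg (225,288). The tumbler is on the right, with base corners near (370,228), (420,219), (431,269), (380,279) and grip near (455,257). I'll zoom in on both.

```bash
python3 - <<'E'
import cv2,numpy as np
t=cv2.imread("pics/top0.png");s=cv2.imread("pics/scene0.png")
z=lambda im,x,y,w,h,k:cv2.resize(im[y:y+h,x:x+w],None,fx=k,fy=k,interpolation=cv2.INTER_CUBIC)
a=np.hstack([z(t,365,210,114,75,3.5)[:260,:399],z(t,185,205,114,75*1.0.__int__()+35,3.5)[:260+120,:399][:260]])
# top row: tumbler crop (365,210)x3.5 ; wiper crop (185,205)x3.5 ; bottom: scene crops
b=np.hstack([z(s,180,235,114,90,3.5)[:315,:399],z(s,290,135,130,100,3.07)[:307,:399].copy() if 0 else cv2.resize(z(s,290,135,130,100,3.0),(399,315))])
im=np.vstack([cv2.convertScaleAbs(a,alpha=1.3),cv2.convertScaleAbs(b,alpha=1.3)]);print(im.shape);cv2.imwrite("pics/z1.png",im)
E
```

```text
(575, 798, 3)
```

View pics/z1.png

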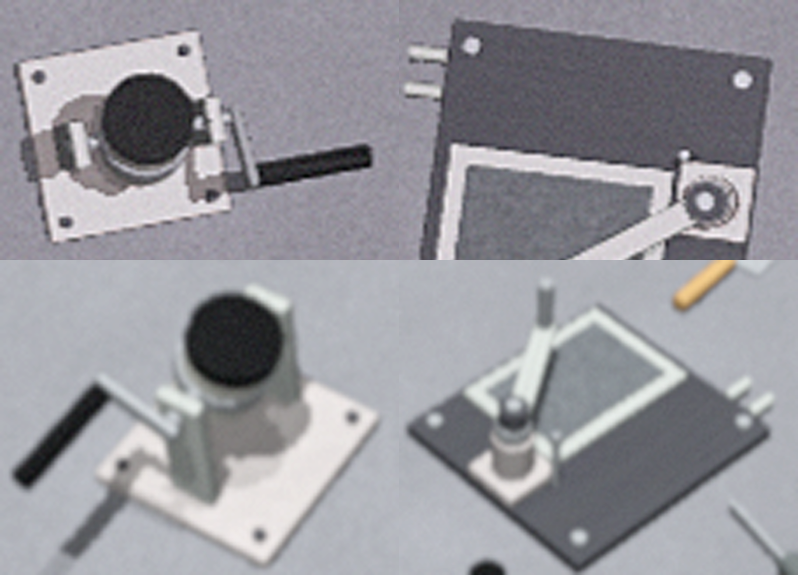

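Zoom: the tumbler base corners are clear in the top crop. The grip runs from about (438,260) to (471,255) in top and from (209,272) to (186,297) in scene. The peg in scene runs from (337.6,142) to (336.3,156). Next I'll compute the poses by casting rays.

```bash
cat > h.py <<'E'
import numpy as np,cv2
from plant import ctrl
M={n:ctrl.camera_model(n) for n in("scene","top")}
def ray(n,p):
    m=M[n];K=m["intrinsics"]
    d=cv2.undistortPoints(np.array([[p]],float),K,np.array([m["k1"],0,0,0]))[0,0]
    return -m["R"].T@m["t"], m["R"].T@np.array([*d,1])
def plane(n,p,z):
    o,d=ray(n,p); return (o+d*(z-o[2])/d[2])
def tri(p,q):
    A=[];b=[]
    for n,u in(("top",p),("scene",q)):
        o,d=ray(n,u);d/=np.linalg.norm(d);P=np.eye(3)-np.outer(d,d);A.append(P);b.append(P@o)
    return np.linalg.lstsq(np.vstack(A),np.hstack(b),rcond=None)[0]
def proj(n,X):
    m=M[n];c=m["R"]@X+m["t"];s=c[:2]/c[2];s=s*(1+m["k1"]*(s@s));return m["intrinsics"][:2,:2].diagonal()*s+m["intrinsics"][:2,2]
def fit(world,local):
    w=np.array(world)[:,:2];l=np.array(local);wc=w.mean(0);lc=l.mean(0)
    a,b=w-wc,l-lc
    th=np.arctan2((b[:,0]*a[:,1]-b[:,1]*a[:,0]).sum(),(a*b).sum())
    R=np.array([[np.cos(th),-np.sin(th)],[np.sin(th),np.cos(th)]])
    o=wc-R@lc;return o,th,np.linalg.norm(w-(l@R.T+o),axis=1)
def loc(o,th,x,y,z):
    c,s=np.cos(th),np.sin(th);return np.array([o[0]+c*x-s*y,o[1]+s*x+c*y,z])
E
python3 - <<'E'
from h import *
np.set_printoptions(precision=4,suppress=True)
t=cv2.imread("pics/top0.png")
# tumbler: corners order (+x,+y),(+x,-y),(-x,-y),(-x,+y)
C=[(370.1,228.3),(420.7,218.6),(431,269.4),(380.1,279.4)];L=.075*np.array([[1,1],[1,-1],[-1,-1],[-1,1]])
o,th,e=fit([plane("top",c,.014) for c in C],L);print("tumbler",o,th,e)
g=tri((454.5,257.2),(197.9,284.5));print("grip tri",g,tri((438.1,259.7),(209.4,272.1)),tri((471,254.6),(186.3,297)))
for q in(0,.1,.2,.3,.4,.5):
    X=loc(o,th,-.05*np.cos(q),-.118,.11+.05*np.sin(q));print(q,X,proj("top",X),proj("scene",X))
g=cv2.cvtColor(t,cv2.COLOR_BGR2GRAY)
m=np.zeros_like(g);m[200:315,180:300]=(g[200:315,180:300]<92)*255
c=max(cv2.findContours(m,0,2)[0],key=cv2.contourArea);h=cv2.convexHull(c)
P=cv2.approxPolyDP(h,5,True)[:,0];print(cv2.boxPoints(cv2.minAreaRect(h)),P)
B=cv2.boxPoints(cv2.minAreaRect(h))
B=np.array(sorted(B,key=lambda p:np.arctan2(*(p-B.mean(0))[::-1])))  # TL,TR,BR,BL
L=np.array([[.12,.13],[.12,-.13],[-.12,-.13],[-.12,.13]])
o,th,e=fit([plane("top",c,.016) for c in B],L);print("wiper",o,th,e)
for q in(0,1.22):
  for z in (.13,.078):
    X=loc(o,th,.14*np.sin(q-.61),-.1+.14*np.cos(q-.61),z);print(q,X,proj("top",X),proj("scene",X))
print(proj("top",loc(o,th,0,-.1,.106)))
E
```

```text
tumbler [ 0.5338 -0.2372] 0.17818509361938434 [0.0019 0.0018 0.0019 0.0016]
grip tri [ 0.5078 -0.3595  0.1323] [ 0.5013 -0.3169  0.1312] [ 0.5147 -0.4017  0.1348]
0 [ 0.5055 -0.3621  0.11  ] [453.1527 257.959 ] [197.5491 290.3676]
0.1 [ 0.5057 -0.3621  0.115 ] [453.6128 257.8482] [197.3045 289.1497]
0.2 [ 0.5065 -0.362   0.1199] [454.0335 257.552 ] [197.2331 288.0246]
0.3 [ 0.5077 -0.3618  0.1248] [454.4099 257.0716] [197.3372 287.0042]
0.4 [ 0.5094 -0.3614  0.1295] [454.7378 256.4101] [197.6172 286.0995]
0.5 [ 0.5115 -0.3611  0.134 ] [455.0131 255.5725] [198.072  285.3205]
[[183.0154 293.877 ]
 [193.6308 208.9539]
 [291.3539 221.1693]
 [280.7385 306.0923]] [[201 210]
 [291 223]
 [280 305]
 [189 294]
 [192 222]]
wiper [0.5152 0.2256] -0.13219132760362032 [0.0103 0.0091 0.009  0.0078]
0 [0.4376 0.2508 0.13  ] [221.0464 286.8078] [339.5891 141.6868]
0 [0.4376 0.2508 0.078 ] [224.5112 285.9539] [339.0891 155.3733]
1.22 [0.5966 0.2297 0.13  ] [229.0583 225.753 ] [379.8273 169.5785]
1.22 [0.5966 0.2297 0.078 ] [232.2142 227.0932] [378.3546 183.2587]
[269.5365 261.4932]
```

```bash
cat >> h.py <<'E'
from scipy.spatial.transform import Rotation as Ro
def down(a):   # tool down, jaw (y) axis at world heading a
    y=np.array([np.cos(a),np.sin(a),0]);z=np.array([0,0,-1.]);q=Ro.from_matrix(np.c_[np.cross(y,z),y,z]).as_quat();return q[[3,0,1,2]]
TO,TT=np.array([.5338,-.2372]),.178
def grip(q,dy=-.120): return loc(TO,TT,-.05*np.cos(q),dy,.11+.05*np.sin(q))-[0,0,.019]
_L=np.array([[.12,.13],[.12,-.13],[-.12,-.13],[-.12,.13]])
WO,WT,WE=fit([plane("top",c,.016) for c in [(201,210.7),(291.3,222.1),(280.6,305.2),(189.7,293.7)]],_L)
def peg(q,z=.105,r=.14): return loc(WO,WT,r*np.sin(q-.61),-.1+r*np.cos(q-.61),z-.019)
np.set_printoptions(precision=4,suppress=True)
E
python3 - <<'E'
from h import *
print(WO,WT,WE)
for q in(0,1.22):
    X=peg(q,.13)+[0,0,.019];print(X,proj("top",X),proj("scene",X))
print(proj("top",loc(WO,WT,0,-.1,.106)))
for f in(0,np.pi):
    print("flip",f)
    for q in(0,1.57,3.14): print(ctrl.solve_ik(grip(q),down(TT+f)))
    for q in(0,.61,1.22): print(ctrl.solve_ik(peg(q),down(WT-q+.61+f)))
E
```

```text
[0.5139 0.2159] -0.13634720330826097 [0.002  0.0023 0.0021 0.0025]
[0.4365 0.2414 0.13  ] [224.6841 287.2127] [337.2229 143.135 ]
[0.5954 0.2196 0.13  ] [232.9248 226.1877] [377.2864 171.2831]
[273.2014 262.0839]
flip 0
[-0.0507  0.6353  0.9054  1.5855 -0.5286  1.1829  1.1426]
[-0.1545  0.7671  1.1286  1.4268 -0.6932  1.379   1.1696]
[-0.0051  0.7511  0.7968  1.3503 -0.5382  1.2602  0.9954]
[-0.8918  0.2483  0.3699  1.9122 -0.1058  0.9998 -0.0012]
[-0.8819  0.425   0.4729  1.7051 -0.2165  1.0636 -0.4757]
[-0.8118  0.5603  0.5762  1.5472 -0.3257  1.1312 -0.9122]
flip 3.141592653589793
[-0.2329  0.925   1.3513  1.5923 -0.9164  1.3829 -1.7419]
[-0.2174  0.9158  1.3507  1.4293 -0.8895  1.4852 -1.8571]
[-0.2024  1.0512  1.3468  1.3598 -1.0148  1.4862 -1.8902]
[-1.598   0.6233  1.3681  1.9351 -0.6733  1.1603 -2.6349]
[-0.5474  0.3965  0.0444  1.6892 -0.0197  1.0564  2.5085]
[-0.5218  0.5077  0.1629  1.5324 -0.0882  1.1087  2.0555]
```

Pose checks agree: the predicted peg is at (337.2,143.1) against (337.6,142.3) seen. Moving to the crank.

```bash
python3 - <<'E'
from h import *
o=down(TT);g=grip(.43)
ctrl.move_pose(g+[0,0,.16],o); print(ctrl.current_t(),ctrl.current_tool_pos(),ctrl.current_joint_positions())
ctrl.move_linear(g+[0,0,.075],.15)
print(ctrl.current_t(),ctrl.current_tool_pos(),ctrl.current_contact_force())
cv2.imwrite("pics/a.png",np.hstack([cv2.resize(ctrl.read_camera("top")[180:300,350:500],(400,320)),cv2.resize(ctrl.read_camera("scene")[200:340,140:315],(400,320))])[:,:,::-1])
E
```

```text
3.625 [ 0.5109 -0.3626  0.2717] [-0.1038  0.538   1.0524  1.327  -0.4618  1.532   1.0796]
4.3417 [ 0.5106 -0.3637  0.1877] [ 1.0513 -0.9888  0.0879]
```

View pics/a.png

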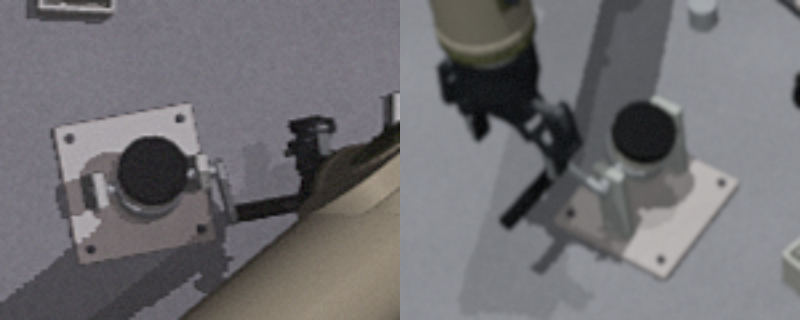

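The gripper is above the sleeve with the jaws astride it. Descend and clamp, then crank.

```bash
python3 - <<'E'
from h import *
g=grip(.43)
ctrl.move_linear(g,.12); print(ctrl.current_contact_force(),ctrl.current_tool_pos()-g)
ctrl.clamp(40); print(ctrl.current_t(),ctrl.current_opening(),ctrl.current_contact_force())
for q in np.arange(.6,1.41,.2):
    ctrl.move_linear(grip(q),.08); print(round(q,2),ctrl.current_t(),ctrl.current_contact_force(),ctrl.current_tool_pos()-grip(q))
cv2.imwrite("pics/b.png",np.hstack([cv2.resize(ctrl.read_camera("top")[180:300,350:500],(400,320)),cv2.resize(ctrl.read_camera("scene")[200:340,140:315],(400,320))])[:,:,::-1])
E
```

```text
[0.1158 0.4914 1.0017] [ 0.0002 -0.0004  0.0007]
5.8417 0.19868508407956467 [-5.056   0.7259  1.7664]
0.6 6.1 [-5.7006  1.3146  5.7615] [-0.0007 -0.0004  0.0008]
0.8 6.375 [-4.1541  0.8191  5.8436] [ 0.0003 -0.0004  0.0011]
1.0 6.65 [-1.2675 -0.9116  4.8877] [ 0.0009 -0.0003  0.0008]
1.2 6.925 [ 2.1349 -3.1385  0.9906] [ 0.0009 -0.0003  0.0002]
1.4 7.2 [ 2.8147 -4.5509 -2.5835] [ 0.0007 -0.0004 -0.0003]
```

View pics/b.png

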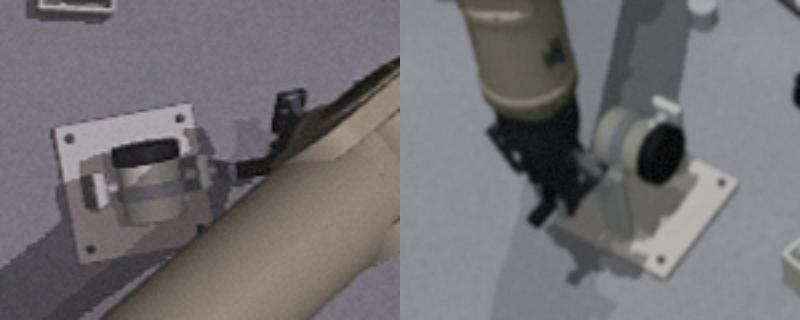

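Good: the jar is on its side with the cap forward, and forces are below 6 N. Continue to the end stop, hold, and check.

```bash
python3 - <<'E'
from h import *
for q in [*np.arange(1.6,3.01,.2),3.14,3.2,3.26,3.32,3.38]:
    ctrl.move_linear(grip(q),.08); f=ctrl.current_contact_force(); print(round(q,2),ctrl.current_t(),f,ctrl.current_tool_pos()-grip(q))
    if q>3 and f[2]>18: break
    if np.linalg.norm(f)>40: break
ctrl.hold(1.0); print(ctrl.current_t(),ctrl.current_contact_force(),ctrl.current_opening())
cv2.imwrite("pics/c.png",np.hstack([cv2.resize(ctrl.read_camera("top")[180:300,350:500],(400,320)),cv2.resize(ctrl.read_camera("scene")[200:340,140:315],(400,320))])[:,:,::-1])
E
```

```text
1.6 7.575 [ 3.0293 -6.6817 -5.9092] [ 0.0005 -0.0004 -0.0008]
1.8 7.85 [ 1.2629 -8.3664 -7.47  ] [ 0.0001 -0.0006 -0.0012]
2.0 8.125 [-0.525  -7.453  -6.9812] [-0.0004 -0.0008 -0.0014]
2.2 8.4 [-2.1056 -7.291  -6.0668] [-0.0009 -0.0009 -0.0015]
2.4 8.675 [-2.8869 -6.6162 -5.4867] [-0.0012 -0.0011 -0.0016]
2.6 8.95 [-3.5125 -6.5643 -3.9893] [-0.0015 -0.0012 -0.0016]
2.8 9.225 [-4.2443 -5.7899 -3.6189] [-0.0017 -0.0013 -0.0015]
3.0 9.5 [-4.7935 -5.9972 -2.6331] [-0.0018 -0.0014 -0.0013]
3.14 9.75 [-4.4188 -5.1892 -1.6566] [-0.0019 -0.0014 -0.0008]
3.2 10.0 [-11.5891   0.492   14.5131] [-0.0017 -0.0014  0.0016]
3.26 10.25 [-16.6417   4.7127  28.8042] [-0.0013 -0.0014  0.004 ]
11.25 [-15.3327   4.5709  27.9367] 0.19614134404848121
```

View pics/c.png

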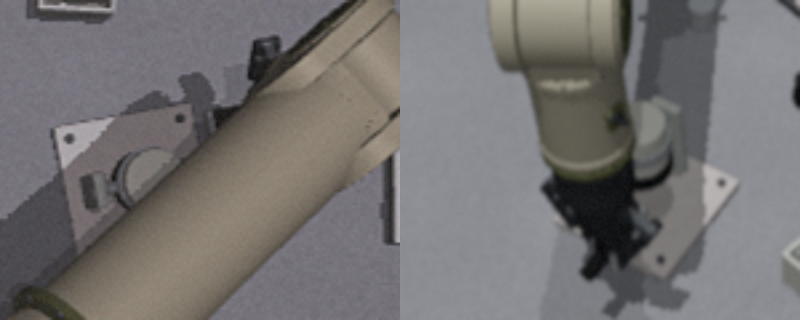

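The jar is fully inverted: white bottom up, on the stop (28 N push), held for 1 s. Crank back.

```bash
python3 - <<'E'
from h import *
for q in [*np.arange(3.1,.1,-.2),0,-.04,-.08,-.12,-.16]:
    ctrl.move_linear(grip(q),.08); f=ctrl.current_contact_force()
    if q<.5 or abs(f).max()>15: print(round(q,2),ctrl.current_t(),f,ctrl.current_tool_pos()-grip(q))
    if q<.05 and f[2]>14: break
    if np.linalg.norm(f)>45: break
ctrl.hold(.2); ctrl.open(); p=ctrl.current_tool_pos(); print(p,ctrl.current_contact_force())
ctrl.move_linear(p+[0,0,.14],.15)
# clear the view towards the peg, above it, jaws along the tangent
ctrl.move_pose(peg(0)+[0,0,.16],down(WT+.61)); print(ctrl.current_t(),ctrl.current_tool_pos()-peg(0))
cv2.imwrite("pics/d.png",np.hstack([cv2.resize(ctrl.read_camera("top")[200:305,340:480],(400,300)),cv2.resize(ctrl.read_camera("scene")[120:315,180:440],(400,300))])[:,:,::-1])
E
```

```text
0.5 15.175 [-7.0317 -3.3681  2.2592] [-0.0016 -0.0004 -0.0002]
0.3 15.45 [-8.1341 -4.8993  1.2165] [-0.0019 -0.0005 -0.0006]
0 15.7833 [-8.0378 -4.8859 -1.4045] [-0.0021 -0.0005 -0.0008]
-0.04 16.0333 [-12.1583  -1.1112  10.9476] [-0.0019 -0.0005  0.0007]
-0.08 16.2833 [-16.8363   3.4796  23.1923] [-0.0019 -0.0006  0.0022]
[ 0.5061 -0.364   0.0869] [0.4185 0.8263 0.28  ]
20.425 [ 0.0006 -0.0009  0.1601]
```

View pics/d.png

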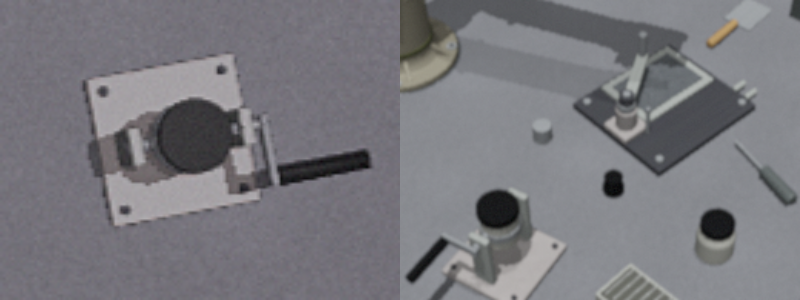

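The jar is upright with the crank at its stop and released; the peg is still at rest. Descend on the peg, grip, and swing in steps.

```bash
python3 - <<'E'
from h import *
Z=.107
ctrl.move_linear(peg(0,Z)+[0,0,.05],.15)
ctrl.move_linear(peg(0,Z),.08); print(ctrl.current_contact_force())
ctrl.clamp(70); print(ctrl.current_t(),ctrl.current_opening(),ctrl.current_contact_force())
for q in np.arange(.1,.31,.1):
    ctrl.move_linear(peg(q,Z),.06,ori=down(WT+.61-q)); f=ctrl.current_contact_force()
    print(round(q,2),ctrl.current_t(),f,ctrl.current_torque(),ctrl.current_tool_pos()-peg(q,Z))
    if np.linalg.norm(f)>40: break
cv2.imwrite("pics/e.png",np.hstack([cv2.resize(ctrl.read_camera("top")[190:310,175:335],(400,300)),cv2.resize(ctrl.read_camera("scene")[80:260,240:480],(400,300))])[:,:,::-1])
E
```

```text
[ 1.438  -0.4651  0.3576]
22.8167 0.16901764922042484 [ 0.1772 -0.3109  2.9672]
0.1 23.2 [-3.6221 -0.4756  8.5775] [-0.1344  0.7751  0.0543] [-0.0002  0.      0.0002]
0.2 23.5833 [-5.0742 -0.9485  8.5267] [-0.1571  0.8747  0.0321] [-0.0002 -0.      0.0002]
0.3 23.9667 [-4.7567 -1.1198 10.2569] [-0.2351  0.9418 -0.0018] [-0.0003 -0.0001  0.0002]
```

View pics/e.png

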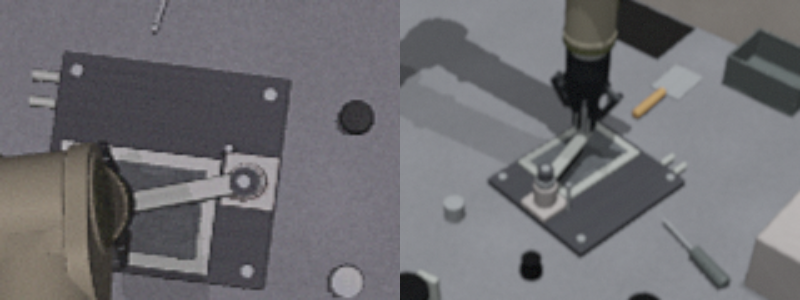

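The peg is gripped and the arm is following. Continue to the stop.

```bash
python3 - <<'E'
from h import *
Z=.107
for q in [*np.arange(.4,1.21,.1),1.22,1.24,1.26,1.28,1.30,1.32]:
    ctrl.move_linear(peg(q,Z),.06,ori=down(WT+.61-min(q,1.22))); f=ctrl.current_contact_force()
    a=q-.61; t=np.array([np.cos(WT-a),np.sin(WT-a)]); ft=-f[:2]@t
    print(round(q,2),ctrl.current_t(),f,round(ft,1),ctrl.current_tool_pos()-peg(q,Z))
    if np.linalg.norm(f)>50 or (q>1.1 and ft>24): break
ctrl.hold(.5); print(ctrl.current_t(),ctrl.current_contact_force(),ctrl.current_opening(),ctrl.current_joint_positions())
cv2.imwrite("pics/f.png",np.hstack([cv2.resize(ctrl.read_camera("top")[120:310,175:428],(400,300)),cv2.resize(ctrl.read_camera("scene")[80:320,180:500],(400,300))])[:,:,::-1])
E
```

```text
0.4 24.45 [-6.8702 -1.5649  9.435 ] 7.0 [-0.0004 -0.0003  0.0002]
0.5 24.8333 [-7.2376 -2.2275  9.7214] 7.2 [-0.0005 -0.0004  0.0002]
0.6 25.2167 [-8.0787 -1.7254  9.8044] 7.8 [-0.0007 -0.0006  0.0002]
0.7 25.6 [-9.0492 -2.5533 10.804 ] 8.2 [-0.0009 -0.0007  0.0002]
0.8 25.9833 [-11.0031  -3.3515  11.8258] 9.3 [-0.0011 -0.0009  0.0002]
0.9 26.3667 [-11.4602  -3.6349  12.2586] 8.9 [-0.0014 -0.0011  0.0002]
1.0 26.75 [-13.4665  -3.7325  13.5415] 9.8 [-0.0017 -0.0013  0.0001]
1.1 27.1333 [-15.5598  -3.6953  14.2345] 10.4 [-0.0021 -0.0015  0.0001]
1.2 27.5167 [-19.6939  -3.5115  16.5164] 12.4 [-0.003  -0.0011  0.0001]
1.22 27.7667 [-29.7165  -0.848   21.8971] 21.2 [-0.0048  0.0006  0.    ]
1.24 28.0167 [-38.1567   3.5572  28.8076] 30.0 [-0.0066  0.0023 -0.0001]
28.5167 [-38.5948   3.0077  28.2726] 0.16782045476086055 [-1.1372  0.817   1.1761  1.5586 -0.7761  1.3104 -0.5968]
```

View pics/f.png

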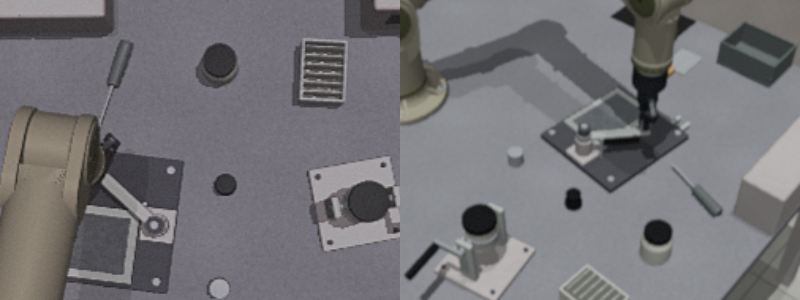

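The arm is against a hard stop: force rises about 9 N per 2.8 mm commanded, and tool motion is only about 0.3 mm. I'll ease the excess push slightly while keeping it well above the spring force, then check and hand in.

```bash
python3 - <<'E'
from h import *
p0=ctrl.current_tool_pos()
ctrl.move_linear(peg(1.225,.1075),.02,ori=down(WT-.61)); ctrl.hold(.5)
f=ctrl.current_contact_force();print(ctrl.current_t(),f,-f[:2]@[np.cos(WT-.61),np.sin(WT-.61)],ctrl.current_opening(),ctrl.current_tool_pos()-p0,abs(ctrl.current_qd()).max())
ctrl.job_done()
E
```

```text
29.375 [-29.1129   0.225   20.6201] 21.52667608674347 0.1741582211451902 [-0.0002  0.0002  0.0001] 0.0017690988307487072
the job is handed in; nothing more can be done
```

I remixed the paste and swung the wiper arm forward to its stop. I handed the job in at about 29 s with the gripper still holding the arm there.

- **Jar:** I cranked it over to the upside-down end stop (contact force about 28 N), paused 1 s, then cranked it back to the upright stop (about 23 N) and released the crank. The picture taken afterwards shows it upright.
- **Wiper arm:** I gripped the peg at 70 N and swung it round in steps without letting go. At the stop, pushing further only raised the force; the tool moved about 0.3 mm. I eased the push slightly before handing in, to about 21 N along the swing. That is well above the 9 N spring, and the tool moved only about 0.3 mm as I eased off.
- **Other things on the bench:** those visible in the last pictures looked unmoved. I did not measure their positions, and the blade holder and most of the spatula were out of view.

**Checks that disagreed:**
- By my pose estimate the stop is at about 1.19–1.20 rad, not 1.22. That is within the few millimetres of camera error, and the force jump confirmed the contact.
- There was also an upward force of about 20 N on the tool at the end, beyond the sideways push. I did not find its cause.

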